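# Brush out the depth gauge and hold a plug home on its sprung spindle

### The arm

A 6-joint arm with a two-finger parallel gripper is mounted at the origin on a cart in front of the work surface, level with it; the furniture and walls round the work are solid. World frame = base frame: x ahead of the robot, y to its left, z up, the work surface at z = 0. Lengths are in m, angles in degrees, forces in N, time in s.
With the tool pointing down it reaches from about 0.35 to 0.725 m from the base axis. Payload 4.3 kg.
Tool frame: the origin (TCP) lies between the finger pads; the fingertips stand 14 mm ahead of it and the grasp point (between the pads) lies 5 mm behind it; z points along the fingers, x is the direction in which the jaws open and shut, and the axes are right-handed (so a half turn about z gives the same grasp; the last joint's range is limited). The gripper opens to 85 mm and grips with 20 to 120 N. Pads are 22 mm wide; open, the fingers measure 114 mm over their backs; the gripper's body (76 mm by 85 mm) begins 54 mm behind the grasp point. The pads swing forward as they close: fully open they stand 13 mm farther back than shut.
Start: joints at [60.086, 21.618, 4.641, 73.018, 0, 83.68], TCP at [0.23, 0.527, 0.245] pointing down, gripper open.
Joint ranges: [-156.06, 156.06], [-48.1, 94.91], [-58.44, 69.94], [-101.28, 121.22], [-78.64, 73.56], [-180, 180]. Speed limits (degrees/s): [147.25, 147.25, 180, 180, 180, 180].

### API

Orientations are given as a 3x3 rotation matrix whose columns are the frame's x, y, z axes.
In Python, from plant import monitor, eyes, job gives the robot as it stands.
- The arm moves only by the tool jog_arm, never from a script. Its argument "rows" is a list of rows, each a list of 7 numbers: the turn, a rotation vector about the tool's x, y, z normalised to -1 to 1, where 1 is 5 degrees, then the shift along the tool's x, y, z normalised to -1 to 1, where 1 is 15 cm, then the opening, from -1 (shut) to 1 (fully open). A call has 1 to 10 rows; each row shifts and turns the commanded pose from where the row before left it, along the tool's axes as they then stand; what a row does not reach is not made up. A row lasts 1/12 s, in which the tool goes at most 41.7 mm and 7.16 degrees, less where a joint would pass 70% of its speed; a pose out of reach is approached as far as the arm can. A call with a number of a shift or a turn outside -1 to 1 is refused whole. A call with a gripper value outside its range is refused whole. The fingers move at their own pace and stop on an object; "newtons" is the grip in N (left out, the last holds). Time passes only in rows, so rows that do not move let the fingers close. It gives the time, the measured TCP pose, the force and the opening at its end, in the units of the state.
- monitor.get_obs(): the state, without advancing time (a new reading comes with each control period).
- eyes.snapshot(name): name is "scene" or "top"; returns (picture, depth): 420x560x3 uint8, red, green, blue; 420x560 float32, m along the optical axis (not along the pixel's ray), 0 where there is no reading.
- eyes.calibration(name): a dict with "fovy" (degrees; the focal length in pixels is half the picture's height over the tangent of half this angle, whatever the lens; pixels are square), "cx", "cy" (the principal point, pixels), "R" (3x3) and "t" (3): a world point X has camera coordinates R X + t. Camera axes: x right, y down, z forward; pixel columns grow to the right and rows downward; lengths in m; the calibration is good to about 2 mm. A picture is of the moment at which its call begins. calibration takes no time and is no camera call.
- job.hand_in(): hands the job in, once; it reports no verdict.
The state is a dict: "clock": time; "joints": joint angles; "dq": joint speeds; "tau": joint torques, N m; "position": TCP position; "ee_rot": TCP orientation; "contact_force": force on the tool from outside, world axes, zero at the start; "moment": the same for the moment, N m; "gripper_width": finger opening in m.
Only numpy, scipy, OpenCV 4.12 (cv2) and the standard library are available. Lean on these libraries where they do the work, as an engineer would, in place of code of your own. Each camera call takes 0.05 s, during which the arm holds its last target. There are 200 camera calls.

### The job

Brush out the bore of the bench depth gauge with two full up-and-down strokes of the bore brush, each from the mouth of the bore to just above the spindle, and stand the brush back upright in its blue cup. Then take the brass plug (leave the steel one in the rack), lower its spigot into the bore and press it down against the sprung spindle until its flange sits flat on the gauge's ring. Finish while still holding it firmly home there, without slamming or forcing it, so that the dial can be read.

Things in the scene. Friction and masses are not known exactly. Their poses are not given: they have to be found in the camera images.
- gauge: bench depth gauge, fixed to the cart: grey base plate 96 x 96 mm, 14 mm high, with an upright round steel receiver of 62 mm diameter standing on it and a dial of 57 mm with a red pointer overhanging the front edge. Origin on the underside, straight below the bore; x points from the dial to the receiver (the dial is on its -x side), z up. The top of the dial stays below the top of the receiver
- seat_mouth (a point): centre of the mouth of the gauge's bore, level with the flat top of the bright ring (60 mm outside, on top of the receiver, 82 mm above the cart's top) that the plug's flange must sit on. The bore is vertical, 32 mm in diameter, with a lead-in of 38 mm at the mouth, 3 mm deep
- spindle_top (a point): centre of the flat 22 mm top of the sprung spindle in the bore: 40 mm below the mouth when free
- spindle (a joint): travel of the sprung spindle in m: 0 free (up), grows as it is pressed down, about 0.011 when the plug's flange is on the ring, 0.014 at most. The spring needs about 4 N to start and 9 N at 0.011, and pushes the plug back up when let go; a steady push of 15 to 30 N in all on the plug holds its flange firmly on the ring, which is the hard stop; the plug's own weight does not press it down. The pointer of the dial turns with it, about 250 degrees over that travel
- brush_cup: blue turned cup that holds the brush, fixed to the cart: 62 mm foot, 47 mm tube, 55 mm high; origin on the underside. Bore vertical, 35 mm in diameter (39 mm at the mouth), its floor 10 mm above the cart's top
- cup_mouth (a point): centre of the cup's mouth, 55 mm above the cart's top
- brush_grip (a point): centre of the place to grip the brush: on the axis of its round light-wood handle (about 18 mm thick, from 90 mm to 165 mm above the bristle end), 130 mm above the bristle end and 35 mm below the handle's top. The brush stands upright in its cup at the start, bristles down; z points along it to the handle's top. Mass about 70 g
- brush_tip (a point): the bristle end of the brush, on its axis. The dark bristle head is 31 mm in diameter over soft bristle tips that give (26 mm firm core with a rounded nose) and 42 mm long; then a 5 mm wire stem to the handle
- rack: hardwood rack, 60 x 130 x 34 mm, fixed to the cart, origin at the centre of its underside, y along its length; two blind holes of 32 mm, 64 mm apart along y, 26 mm deep, with the two plugs standing in them, either way round
- brass_plug_boss (a point): centre of the round grip boss (28 mm diameter, 32 mm high) on top of the yellow brass plug, which stands upright in the rack; z points up along the plug. From top to bottom the plug is: boss, from 16 mm above to 16 mm below this point; flange 51 mm in diameter and 7 mm thick, from 16 to 23 mm below it; spigot 29.6 mm in diameter and 51 mm long with a tapered nose, from 23 to 74 mm below it. Fingertips may rest on top of the flange. Mass about 220 g
- brass_plug_shoulder (a point): centre of the underside of the brass plug's flange, 23 mm below the boss centre: level with seat_mouth when the plug is home
- steel_plug_boss (a point): the same point on the grey steel plug of the same shape, to be left in the rack
There are look-alikes about, which are no part of the job. Leave any orange look-alike of the part that bears brass_plug_boss alone.

How it is judged:
By the outcome, as a careful person would: the job done as asked, in the order asked, and still so for the second after the job is handed in, while the arm keeps its last pose, push and grip.
It also fails if it takes over 51 s, if anything falls off the work surface, if the arm or the gripper's body presses on something with over 40 N, if the wrist force passes 120 N, or if a joint passes its speed limit or range.

## Working session

There is one attempt and no reset: what is moved stays moved. The work goes in short steps, Python scripts to look and compute and a tool call to move; the robot and the scene stay as the last step left them, time stands still between calls to the robot, and variables do not carry over. Pictures are saved under pics/ and viewed, on a budget of 10 in all, crops included, one or two more only if the job needs it, and the job is handed in when it is done.

Besides the shell and the picture viewer there is one more tool, called after "Call:" as a command line: name --pt "numbers of a row" for each row, then --argument value for the rest. jog_arm: Moves the arm, as the interface text tells. Its arguments: {"type":"object","properties":{"rows":{"type":"array","items":{"type":"array","items":{"type":"number"}}},"newtons":{"type":"number"}},"required":["rows"]}

```bash
mkdir -p pics; cat > h.py <<'E'
import numpy as np,cv2
from plant import monitor,eyes,job
def snap(n):
    p,d=eyes.snapshot(n); return p,d
def px2w(n,u,v,d):
    c=eyes.calibration(n); f=210/np.tan(np.radians(c['fovy']/2))
    p=np.array([(u-c['cx'])/f*d,(v-c['cy'])/f*d,d]); return np.array(c['R']).T@(p-np.array(c['t']))
def cloud(n,d):
    c=eyes.calibration(n); f=210/np.tan(np.radians(c['fovy']/2))
    v,u=np.mgrid[0:420,0:560]
    P=np.stack([(u-c['cx'])/f*d,(v-c['cy'])/f*d,d],-1)
    return (P-np.array(c['t']))@np.array(c['R'])
E
python3 - <<'E'
from h import *
o=monitor.get_obs(); print(o)
for n in('scene','top'):
    p,d=snap(n); cv2.imwrite(f'pics/{n}0.png',p[:,:,::-1]); np.savez(f'{n}0.npz',p=p,d=d); c=eyes.calibration(n); print(n,c, -np.array(c['R']).T@c['t'])
E
```

```text
{'clock': 0.0, 'joints': array([ 6.00862068e+01,  2.16622642e+01,  4.56336452e+00,  7.30164732e+01,
       -2.40535751e-03,  8.36808407e+01]), 'dq': array([-0.03145605, -0.00408455,  0.01662735,  0.04337083, -0.08047931,
       -0.10474838]), 'tau': array([ 2.45550227e-04, -4.63603771e+01,  2.69876146e+01,  2.08432158e-02,
       -8.81939718e-05, -1.07707055e-05]), 'position': array([0.22984559, 0.52639711, 0.24436008]), 'ee_rot': array([[ 4.00262199e-01,  9.16400150e-01, -9.67804552e-04],
       [ 9.16398466e-01, -4.00263329e-01, -1.76630878e-03],
       [-2.00602230e-03, -1.79907972e-04, -9.99997972e-01]]), 'contact_force': array([ 1.04554171, -1.12399437, -0.10213089]), 'moment': array([ 0.00554822, -0.02718057,  0.00865532]), 'gripper_width': 0.0855131396730884}
scene {'fovy': 45.59859386355133, 'cx': 278.9274072707455, 'cy': 207.96375314512213, 'R': array([[-0.32998992,  0.94398174,  0.00226508],
       [ 0.82883223,  0.29088364, -0.47793708],
       [-0.45182275, -0.15583705, -0.87839115]]), 't': array([ 0.01233035, -0.41003911,  1.5463793 ])} [1.04261186 0.34861722 1.16232507]
top {'fovy': 44.610596081130794, 'cx': 273.95830828052016, 'cy': 210.15636768979792, 'R': array([[ 3.49154049e-02, -9.99389937e-01,  8.17347346e-04],
       [-9.73434764e-01, -3.41937742e-02, -2.26396878e-01],
       [ 2.26286709e-01,  7.10910433e-03, -9.74034797e-01]]), 't': array([0.14752393, 0.52795394, 1.14686886])} [0.24925668 0.15733346 1.23649672]
```

View pics/scene0.png

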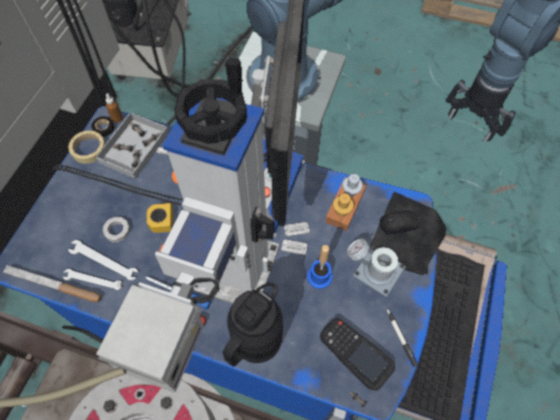

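View pics/top0.png

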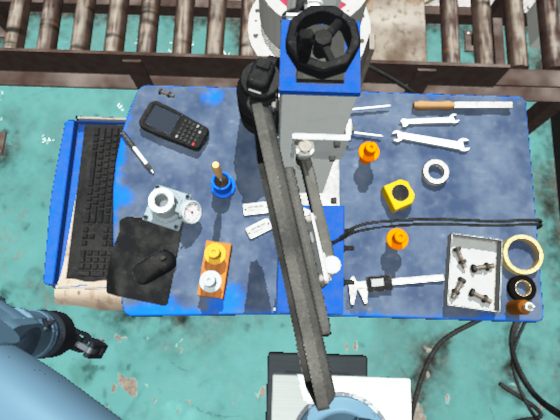

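Scene shows the work area right of a press: brass plug (343,204), steel plug (352,184), brush in cup (321,270), gauge ring (384,260). Top view has the gauge ring at (162,203), cup (222,185), brass (216,252) and steel (209,281). Now measuring from depth.

```bash
python3 - <<'E'
from h import *
ims=[]
for n,(u0,u1,v0,v1) in {'scene':(300,440,160,300),'top':(110,250,150,310)}.items():
    z=np.load(f'{n}0.npz'); p,d=z['p'],z['d']; W=cloud(n,d); np.save(n+'W.npy',W)
    ims.append(cv2.resize(p[v0:v1,u0:u1,::-1],(400,int(400*(v1-v0)/(u1-u0))),interpolation=cv2.INTER_CUBIC)[:400])
    S=W[v0:v1,u0:u1].reshape(-1,3); C=p[v0:v1,u0:u1].reshape(-1,3).astype(int)
    ok=d[v0:v1,u0:u1].ravel()>0; S,C=S[ok],C[ok]
    h=S[:,2]; print(n,'table z',np.median(h))
    def rep(name,m):
        if m.sum()>3: q=S[m]; print(name,m.sum(),q.mean(0).round(4),'min',q.min(0).round(4),'max',q.max(0).round(4), 'mid',((q.min(0)+q.max(0))/2).round(4))
    # high points in z-levels clusters
    for lo,hi in((.076,.088),(.045,.060),(.028,.04),(.088,.105),(.105,.13),(.13,.19)):
        m=(h>lo)&(h<hi); 
        if m.sum()<4: continue
        im=np.zeros((500,500),np.uint8); ij=np.clip(((S[m][:,:2]-[.25,-.0])*1000).astype(int),0,499); im[ij[:,0],ij[:,1]]=255
        im=cv2.dilate(im,np.ones((7,7))); k,l=cv2.connectedComponents(im); lab=l[ij[:,0],ij[:,1]]
        for i in range(1,k):
            mm=np.where(m)[0][lab==i]
            if len(mm)>8:
                q=S[mm]; print(lo,len(mm),'mean',q.mean(0).round(3),'mid',((q.min(0)+q.max(0))/2).round(3),'size',np.ptp(q,0).round(3),'col',C[mm].mean(0).astype(int))
cv2.imwrite('pics/crop0.png',np.hstack(ims))
E
```

```text
scene table z 0.0013996594741016554
0.076 32 mean [0.362 0.306 0.082] mid [0.359 0.307 0.081] size [0.014 0.026 0.011] col [137 143 148]
0.076 28 mean [0.425 0.301 0.082] mid [0.424 0.301 0.082] size [0.013 0.026 0.011] col [159 127  72]
0.076 377 mean [0.534 0.433 0.081] mid [0.534 0.433 0.082] size [0.062 0.06  0.011] col [197 204 204]
0.076 13 mean [0.52  0.378 0.078] mid [0.52  0.378 0.079] size [0.022 0.01  0.005] col [168 173 179]
0.045 234 mean [0.53  0.386 0.052] mid [0.525 0.402 0.053] size [0.078 0.115 0.015] col [144 148 154]
0.045 41 mean [0.52  0.435 0.052] mid [0.524 0.434 0.053] size [0.017 0.03  0.014] col [120 125 129]
0.045 268 mean [0.597 0.298 0.053] mid [0.595 0.298 0.052] size [0.045 0.046 0.014] col [ 59  83 135]
0.028 478 mean [0.402 0.306 0.034] mid [0.384 0.304 0.034] size [0.136 0.071 0.012] col [166 120  90]
0.028 343 mean [0.394 0.444 0.034] mid [0.39  0.443 0.034] size [0.066 0.078 0.012] col [54 53 55]
0.028 30 mean [0.507 0.349 0.038] mid [0.506 0.35  0.036] size [0.036 0.016 0.007] col [152 157 165]
0.028 22 mean [0.52  0.433 0.037] mid [0.522 0.434 0
[... 1712 characters left out ...]
9 mean [0.507 0.421 0.034] mid [0.508 0.422 0.034] size [0.013 0.045 0.012] col [113 123 125]
0.028 40 mean [0.539 0.438 0.036] mid [0.538 0.438 0.034] size [0.021 0.022 0.011] col [143 153 154]
0.028 32 mean [0.578 0.297 0.034] mid [0.584 0.297 0.034] size [0.032 0.044 0.012] col [ 21  73 162]
0.088 132 mean [0.35  0.306 0.096] mid [0.35  0.306 0.095] size [0.027 0.027 0.012] col [236 241 242]
0.088 124 mean [0.414 0.3   0.095] mid [0.414 0.3   0.095] size [0.026 0.027 0.012] col [247 226  92]
0.105 23 mean [0.586 0.295 0.119] mid [0.587 0.297 0.118] size [0.009 0.015 0.023] col [133 113  92]
0.13 97 mean [0.59  0.296 0.161] mid [0.592 0.297 0.153] size [0.017 0.018 0.047] col [189 168 125]
```

View pics/crop0.png

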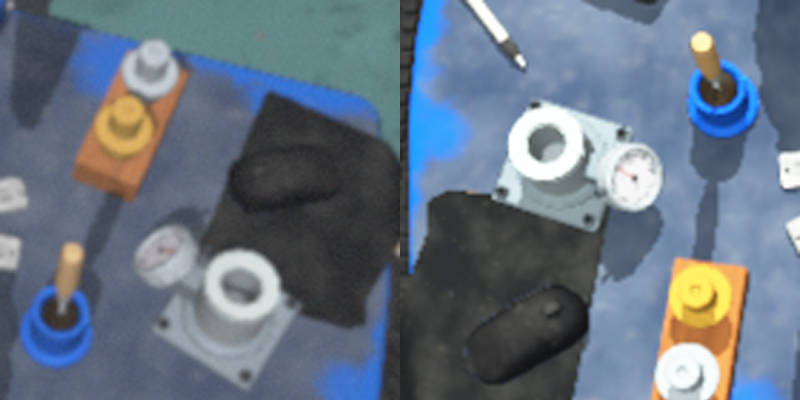

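Brass, steel, cup and gauge all agree between the cameras to ~3 mm, and the heights fit (82, 98, 55, 34 mm). Next I'm checking for tall obstacles along the arm's path.

```bash
python3 - <<'E'
from h import *
G={}
H=np.full((18,18),-1.)
for n in('scene','top'):
    W=np.load(n+'W.npy').reshape(-1,3); W=W[np.load(n+'0.npz')['d'].ravel()>0]
    for x,y,z in W:
        i,j=int((x+.1)//.05),int((y+.3)//.05)
        if 0<=i<18 and 0<=j<18 and z<1.1: H[i,j]=max(H[i,j],z)
print('cols y from -.3'); 
for i in range(18): print('%.2f'%(-.1+.05*i),*['%3d'%(100*h) if h>-1 else ' . ' for h in H[i]])
# beam points
for n in ('scene','top'):
    W=np.load(n+'W.npy').reshape(-1,3);m=(W[:,2]>.15)&(W[:,1]>-.1)&(W[:,1]<.3)&(W[:,0]>.0)&(W[:,0]<.8)
    q=W[m]
    for a in np.arange(0.0,.8,.1):
        s=q[(q[:,0]>=a)&(q[:,0]<a+.1)]
        if len(s): print(n,round(a,1),len(s),s.min(0).round(2),s.max(0).round(2))
E
```

```text
cols y from -.3
-0.10  .   .    0   0   0  .    1  26  25   0 -76 -76 -76 -77 -76 -76 -77 -77
-0.05  .   .    0   1   1  .   .   29   1   0 -76 -76 -76 -76 -76 -76 -76 -76
0.00  .   .   .    1  29  17  .   30   1   0 -76 -76 -76 -76 -76 -76 -76 -76
0.05 -77 -76   0   0  31  32  32   1   0   0 -76 -76 -76 -76 -76 -76 -76 -77
0.10 -76 -76   0   0   0  27  26  49   0   0 -76 -76 -76 -76 -76 -76 -75 -76
0.15 -76 -76 -67 -67 -67 -67  .   49  49   0 -76 -76  73  74  74  34  45 -76
0.20 -76 -76 -76 -76 -76 -76  .   49  49 -76 -76 -76 -77  71  72  67  56  59
0.25   0   0   0   0   0   0   6  48  49   4   0   0   0   0   0  60  62  61
0.30   3   3   0   1   2   1   6  43  49   4   0  10  10   0   0   2   1   0
0.35   3   3   1   2   2   4  38  43  49  49   0  10  10   0   4   4   1   0
0.40   3   3   0   6   0   4  10  41  49  49   0  10  10   0   4   4   1   0
0.45   3   0   0   9   5   5   9  37  48  49   1   0   4   7   2   1   1   0
0.50   1   1   1   3   0   2   6  37  43  49   1   0   5   8   8   8   1   0
0.55   0   0   3   4   3   0  56  61  67  56  49  17  17   2   8   8   0   0
0.60
[... 377 characters left out ...]
-0.02  0.22] [0.2  0.11 0.42]
scene 0.2 605 [0.2  0.07 0.22] [0.3  0.13 0.5 ]
scene 0.3 1595 [0.3  0.05 0.16] [0.4  0.16 0.5 ]
scene 0.4 1524 [0.4  0.07 0.15] [0.5  0.18 0.5 ]
scene 0.5 3069 [0.5  0.07 0.15] [0.6  0.3  0.68]
scene 0.6 11845 [0.6  0.05 0.15] [0.7  0.3  0.68]
scene 0.7 5486 [0.7  0.06 0.15] [0.8  0.26 0.43]
top 0.0 27 [ 0.09 -0.02  0.23] [0.1  0.01 0.27]
top 0.1 1123 [0.1  0.   0.21] [0.2  0.11 0.5 ]
top 0.2 3229 [0.2  0.07 0.22] [0.3  0.16 1.24]
top 0.3 3222 [0.3  0.05 0.23] [0.4  0.16 0.5 ]
top 0.4 3073 [0.4  0.07 0.23] [0.5  0.18 0.5 ]
top 0.5 9380 [0.5  0.03 0.15] [0.6  0.3  0.68]
top 0.6 4451 [0.6  0.03 0.27] [0.7  0.19 0.68]
top 0.7 1504 [0.7  0.14 0.15] [0.8  0.26 0.42]
```

```bash
python3 - <<'E'
from h import *
A=[];
for n in('scene','top'):
    W=np.load(n+'W.npy').reshape(-1,3); W=W[np.load(n+'0.npz')['d'].ravel()>0]; A.append(W)
Q=np.vstack(A)
for a in np.arange(0.04,.72,.04):
    s=Q[(Q[:,0]>=a)&(Q[:,0]<a+.04)&(Q[:,1]>-.02)&(Q[:,1]<.33)]
    out=[]
    for lo in np.arange(.2,.7,.05):
        t=s[(s[:,2]>=lo)&(s[:,2]<lo+.05)]
        if len(t)>2: out.append('%.2f:[%.2f %.2f]n%d'%(lo,np.percentile(t[:,1],2),np.percentile(t[:,1],98),len(t)))
    print('%.2f'%a,*out)
# arm profile at start
az=np.radians(60.086); e=np.array([np.cos(az),np.sin(az)])
P=Q[(Q[:,1]>.15)&(Q[:,2]>.2)&(abs(Q[:,:2]@np.array([-e[1],e[0]]))<.12)&(Q[:,0]<.4)]
r=P[:,:2]@e
for a in np.arange(.1,.75,.04):
    m=(r>=a)&(r<a+.04)
    if m.sum(): print('r%.2f z %.3f %.3f n%d'%(a,P[m,2].min(),P[m,2].max(),m.sum()))
E
```

```text
0.04 0.25:[0.01 0.03]n85 0.30:[-0.02 0.03]n206
0.08 0.20:[-0.02 0.01]n76 0.25:[-0.02 0.01]n271 0.30:[-0.02 0.01]n51
0.12 0.20:[0.09 0.10]n47 0.25:[0.09 0.10]n79 0.30:[0.09 0.10]n71 0.35:[0.09 0.10]n56 0.40:[0.09 0.10]n25 0.45:[0.07 0.10]n195 0.65:[0.31 0.31]n7
0.16 0.20:[0.09 0.11]n206 0.45:[0.07 0.11]n668 0.65:[0.31 0.33]n37
0.20 0.20:[0.10 0.12]n211 0.45:[0.08 0.12]n645
0.24 0.20:[0.11 0.13]n190 0.40:[0.07 0.09]n332 0.45:[0.09 0.13]n823
0.28 0.20:[0.12 0.14]n188 0.40:[0.08 0.10]n361 0.45:[0.10 0.14]n823
0.32 0.20:[0.13 0.15]n191 0.30:[0.05 0.09]n21 0.35:[0.05 0.09]n293 0.40:[0.07 0.11]n609 0.45:[0.11 0.15]n822
0.36 0.20:[0.14 0.16]n187 0.30:[0.06 0.10]n18 0.35:[0.05 0.10]n639 0.40:[0.08 0.12]n537 0.45:[0.12 0.16]n816
0.40 0.20:[0.15 0.17]n178 0.30:[0.09 0.11]n88 0.35:[0.07 0.10]n414 0.40:[0.09 0.13]n605 0.45:[0.13 0.16]n815
0.44 0.20:[0.16 0.18]n170 0.30:[0.10 0.11]n24 0.35:[0.08 0.10]n276 0.40:[0.12 0.14]n371 0.45:[0.14 0.18]n816
0.48 0.20:[0.17 0.19]n147 0.25:[0.14 0.14]n26 0.30:[0.11 0.14]n71 0.35:[0.09 0.15]n353 0.40:[0.13 0.15]n366 0.45:[0.15 0.19]n821
0.52 0.20:[0.18 0.20]n12
[... 413 characters left out ...]
45:[0.16 0.16]n165 0.50:[0.16 0.16]n177 0.55:[0.05 0.16]n1726 0.60:[0.06 0.15]n2234 0.65:[0.12 0.14]n451
0.64 0.20:[0.16 0.17]n76 0.25:[0.16 0.20]n233 0.30:[0.16 0.20]n374 0.35:[0.16 0.18]n297 0.40:[0.16 0.16]n171 0.45:[0.16 0.16]n192 0.50:[0.16 0.16]n213 0.55:[0.05 0.16]n1938 0.60:[0.06 0.15]n2415
0.68 0.20:[0.13 0.23]n86 0.25:[0.14 0.17]n303 0.30:[0.14 0.16]n205 0.35:[0.15 0.16]n191 0.40:[0.06 0.16]n1420 0.45:[0.05 0.16]n986 0.50:[0.05 0.16]n1173 0.55:[0.05 0.16]n1409 0.60:[0.08 0.13]n387
r0.34 z 0.688 0.735 n649
r0.38 z 0.682 0.743 n1975
r0.42 z 0.679 0.744 n2142
r0.46 z 0.291 0.726 n778
r0.50 z 0.245 0.686 n2909
r0.54 z 0.301 0.615 n3705
r0.58 z 0.242 0.621 n3339
r0.62 z 0.249 0.562 n424
```

Call:
jog_arm --pt "0 0 0 0 0 0 1"

```text
clock: 0.18
position: [0.2299, 0.5266, 0.2447]
ee_rot: [[0.4, 0.916, -0.001], [0.916, -0.4, -0.001], [-0.001, -0.0, -1.0]]
contact_force: [-0.1, -1.1, -0.7]
gripper_width: 0.0853
```

```bash
python3 - <<'E'
from h import *
for n in('scene','top'):
    W=np.load(n+'W.npy').reshape(-1,3); W=W[np.load(n+'0.npz')['d'].ravel()>0]
    s=W[(abs(W[:,0]-.3)<.012)&(W[:,1]>.03)&(W[:,1]<.2)&(W[:,2]>.1)]
    k=np.round(s[:,1:]*100).astype(int); u,c=np.unique(k,axis=0,return_counts=True)
    print(n,[(*map(int,a),int(b)) for a,b in zip(u,c)])
p=np.load('scene0.npz')['p'][0:240,220:340]; t=np.load('top0.npz')['p'][60:420,220:400]
g=lambda a:cv2.resize((255*(a[:,:,::-1]/255.)**.5).astype(np.uint8),(int(600*a.shape[1]/a.shape[0]),600),interpolation=cv2.INTER_CUBIC)
cv2.imwrite('pics/beam.png',np.hstack([g(p),g(t)]))
E
```

```text
scene [(8, 43, 7), (9, 43, 26), (9, 44, 15), (10, 43, 12), (10, 44, 4), (10, 48, 10), (11, 47, 1), (11, 48, 13), (11, 49, 27), (12, 23, 5), (12, 24, 3), (12, 49, 29), (12, 50, 14), (13, 23, 16), (13, 24, 10), (13, 48, 3), (13, 49, 24), (13, 50, 15), (14, 23, 1), (14, 49, 2), (14, 50, 1)]
top [(8, 42, 3), (8, 43, 19), (9, 43, 99), (9, 44, 6), (10, 43, 22), (10, 44, 2), (10, 47, 2), (10, 48, 32), (11, 48, 54), (11, 49, 43), (11, 50, 1), (12, 23, 14), (12, 24, 5), (12, 49, 107), (12, 50, 11), (13, 22, 1), (13, 23, 48), (13, 24, 8), (13, 48, 6), (13, 49, 91), (13, 50, 9), (14, 23, 2), (14, 48, 2), (14, 49, 1)]
```

View pics/beam.png

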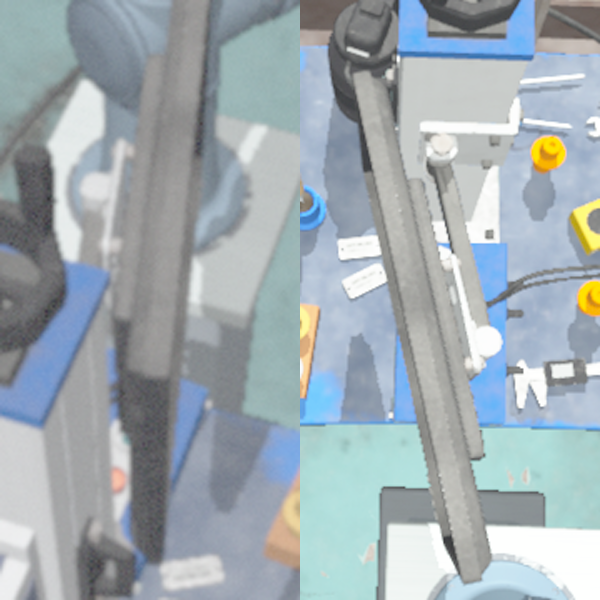

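The overhead frame's near post (~(0.13, 0.095), z 0.2–0.49) sits close to the arm's base, so I need the link geometry. Probing it with small moves in the free area.

Call:
jog_arm --pt "0 0 0 0.27 0.03 0 1" --pt "0 0 0 0.27 0.03 0 1" --pt "0 0 0 0.27 0.03 0 1" --pt "0 0 0 0 0 0 1" --pt "0 0 0 0 0 0 1"

```text
clock: 0.6
position: [0.2922, 0.6342, 0.2411]
ee_rot: [[0.401, 0.916, -0.002], [0.916, -0.401, -0.004], [-0.004, -0.0, -1.0]]
contact_force: [0.2, 0.1, 0.4]
gripper_width: 0.0852
```

```bash
python3 -c "
from h import *
o=monitor.get_obs();print(list(o['joints'].round(3)),o['position'],o['clock'],o['dq'].round(1))" | tee -a kin.txt
```

```text
[np.float64(60.062), np.float64(38.167), np.float64(31.062), np.float64(83.126), np.float64(0.0), np.float64(83.677)] [0.29221135 0.63424031 0.24108468] 0.6 [ 0.2 -6.2 -5.3  0.6  0.   0.1]
```

Call:
jog_arm --pt "0 0 0 -0.27 -0.03 -0.15 1" --pt "0 0 0 -0.27 -0.03 -0.15 1" --pt "0 0 0 -0.27 -0.03 -0.15 1" --pt "0 0 0 -0.27 -0.03 -0.15 1" --pt "0 0 0 0 0 0 1" --pt "0 0 0 0 0 0 1"

```text
clock: 1.1
position: [0.217, 0.5046, 0.3291]
ee_rot: [[0.4, 0.917, 0.002], [0.917, -0.4, 0.004], [0.005, 0.001, -1.0]]
contact_force: [-0.2, 0.2, -0.1]
gripper_width: 0.0856
```

```bash
python3 -c "
from h import *
o=monitor.get_obs();print(list(o['joints'].round(3)),o['position'],o['clock'],o['dq'].round(1))" | tee -a kin.txt
```

```text
[np.float64(60.112), np.float64(18.068), np.float64(11.869), np.float64(83.531), np.float64(0.001), np.float64(83.682)] [0.21697738 0.50456079 0.3291131 ] 1.1 [-0.2  4.7  1.1 -1.9 -0.1 -0.1]
```

```bash
python3 - <<'E'
import numpy as np
from scipy.optimize import least_squares
J=np.array([[21.662,4.563,73.016],[38.167,31.062,83.126],[18.068,11.869,83.531]])
P=np.array([[.22985,.5264,.2444],[.29221,.63424,.24108],[.21698,.50456,.32911]])
R=np.hypot(P[:,0],P[:,1]);Z=P[:,2]
q=np.radians(J)
def f(x,full=False):
    a,H,L1,L2,ph,Lt=x
    A=q[:,0];B=q[:,0]-q[:,1]+ph;T=q[:,0]-q[:,1]+q[:,2]
    r=a+L1*np.sin(A)+L2*np.cos(B)+Lt*np.cos(T); z=H+L1*np.cos(A)-L2*np.sin(B)-Lt*np.sin(T)
    return np.r_[r-R,z-Z,(x-[0.05,.25,.35,.33,0,.27])*[1e-3]*6]
for x0 in([0.05,.25,.35,.33,0,.27],[0,.3,.4,.3,.2,.25]):
    s=least_squares(f,x0);print(s.x.round(3),s.fun.round(4),s.cost)
E
```

```text
[ 0.006  0.186  0.494  0.389 -0.181  0.355] [-0.0001  0.0002 -0.0001 -0.      0.0003 -0.0003 -0.0003 -0.0004  0.0009
  0.0004 -0.0011  0.0005] 1.3962250917830757e-06
[ 0.006  0.186  0.494  0.389 -0.181  0.355] [-0.0001  0.0002 -0.0001 -0.      0.0003 -0.0003 -0.0003 -0.0004  0.0009
  0.0004 -0.0011  0.0005] 1.3962250918039039e-06
```

```bash
python3 - <<'E'
from h import *
Q=[]
for n in('scene','top'):
    p,d=snap(n); np.savez(f'{n}1.npz',p=p,d=d)
    W=cloud(n,d).reshape(-1,3); Q.append(W[d.ravel()>0])
Q=np.vstack(Q); az=np.radians(monitor.get_obs()['joints'][0]); e=np.array([np.cos(az),np.sin(az)]); l=np.array([-e[1],e[0]])
r=Q[:,:2]@e; t=Q[:,:2]@l
# wall in these coordinates
for w in ([.13,.09],[.2,.11],[.3,.14]): print('wall',np.dot(w,e).round(3),np.dot(w,l).round(3))
for a in np.arange(-.2,.7,.05):
  for b in np.arange(.05,.9,.1):
    m=(r>=a)&(r<a+.05)&(Q[:,2]>=b)&(Q[:,2]<b+.1)&(abs(t)<.2)
    if m.sum()>5: print('r%.2f z%.2f n%d t[%.3f %.3f] zmax %.3f'%(a,b,m.sum(),*np.percentile(t[m],[2,98]),Q[m,2].max()))
E
```

```text
wall 0.143 -0.068
wall 0.195 -0.119
wall 0.271 -0.19
r-0.10 z0.25 n13 t[-0.086 -0.082] zmax 0.290
r-0.05 z0.05 n118 t[-0.068 -0.055] zmax 0.150
r-0.05 z0.15 n85 t[-0.097 -0.060] zmax 0.250
r-0.05 z0.25 n217 t[-0.097 -0.082] zmax 0.316
r-0.00 z0.05 n106 t[-0.067 0.047] zmax 0.149
r-0.00 z0.15 n253 t[-0.096 0.113] zmax 0.250
r-0.00 z0.25 n713 t[-0.096 -0.039] zmax 0.327
r0.05 z0.05 n145 t[-0.042 0.044] zmax 0.150
r0.05 z0.15 n255 t[-0.078 0.144] zmax 0.250
r0.05 z0.25 n404 t[-0.084 0.107] zmax 0.327
r0.10 z0.45 n132 t[-0.114 -0.082] zmax 0.496
r0.15 z0.15 n338 t[-0.135 -0.085] zmax 0.250
r0.15 z0.25 n149 t[-0.091 -0.078] zmax 0.349
r0.15 z0.35 n243 t[-0.195 -0.080] zmax 0.445
r0.15 z0.45 n1168 t[-0.161 -0.083] zmax 0.497
r0.20 z0.15 n345 t[-0.188 -0.129] zmax 0.239
r0.20 z0.35 n175 t[-0.200 -0.179] zmax 0.438
r0.20 z0.45 n1237 t[-0.198 -0.135] zmax 0.498
r0.25 z0.15 n91 t[-0.199 -0.181] zmax 0.239
r0.25 z0.45 n174 t[-0.200 -0.181] zmax 0.497
r0.35 z0.65 n162 t[0.016 0.018] zmax 0.750
r0.35 z0.75 n935 t[0.016 0.031] zmax 0.787
r0.40 z0.05 n519 t[-0.192 -0.128] zmax 0.101
r0.40 z0.65 n103 t[0.016 0.020] zmax 0.750
r0.40 z0.75 n1662 t[0.017 0.038] zmax 0.792
r0.45 z0.05 n331 t[-0.199 -0.132] zmax 0.101
r0.45 z0.25 n48 t[0.047 0.054] zmax 0.350
r0.45 z0.35 n852 t[0.044 0.068] zmax 0.435
r0.45 z0.55 n337 t[0.036 0.061] zmax 0.647
r0.45 z0.65 n40 t[0.018 0.021] zmax 0.749
r0.45 z0.75 n12 t[0.020 0.020] zmax 0.757
r0.50 z0.25 n35 t[0.047 0.068] zmax 0.349
r0.50 z0.35 n849 t[0.027 0.075] zmax 0.450
r0.50 z0.45 n2287 t[0.026 0.084] zmax 0.550
r0.50 z0.55 n1350 t[0.021 0.066] zmax 0.650
r0.50 z0.65 n139 t[0.023 0.040] zmax 0.669
r0.55 z0.25 n46 t[0.057 0.075] zmax 0.350
r0.55 z0.35 n650 t[0.031 0.081] zmax 0.450
r0.55 z0.45 n1214 t[0.027 0.072] zmax 0.550
r0.55 z0.55 n756 t[0.023 0.064] zmax 0.622
r0.60 z0.35 n322 t[0.057 0.082] zmax 0.435
```

Call:
jog_arm --pt "0 0 0 0.055 0.24 0 1" --pt "0 0 0 0.055 0.24 0 1" --pt "0 0 0 0.055 0.24 0 1" --pt "0 0 0 0.055 0.24 0 1" --pt "0 0 0 0.055 0.24 0 1" --pt "0 0 0 0 0 0 1"

```text
clock: 1.7
position: [0.4062, 0.4703, 0.3223]
ee_rot: [[0.406, 0.914, 0.0], [0.914, -0.406, -0.004], [-0.003, 0.002, -1.0]]
contact_force: [-0.3, 0.4, -0.0]
gripper_width: 0.0856
```

```bash
cat > arm.py <<'E'
from h import *
o=monitor.get_obs(); print(o['joints'].round(2),o['position'].round(4),o['contact_force'].round(1))
az=np.radians(o['joints'][0]); e=np.array([np.cos(az),np.sin(az)]); l=np.array([-e[1],e[0]])
print('tcp r,t',o['position'][:2]@e,o['position'][:2]@l)
ims=[];Q=[]
for n in('scene','top'):
    p,d=snap(n); ims.append(p[:,:,::-1]); W=cloud(n,d).reshape(-1,3)
    m=(d.ravel()>0); ref=np.load(n+'0.npz')['d'].ravel(); m&=(d.ravel()<ref-.03)|(ref==0)
    Q.append(W[m])
Q=np.vstack(Q); r=Q[:,:2]@e; t=Q[:,:2]@l
for w in ([.14,.10],[.2,.12],[.3,.145],[.4,.17],[.56,.205]): print('wall',np.dot(w,e).round(3),np.dot(w,l).round(3),end='; ')
print()
for a in np.arange(0,.75,.05):
  for b in np.arange(.3,1,.1):
    m=(r>=a)&(r<a+.05)&(Q[:,2]>=b)&(Q[:,2]<b+.1)&(abs(t)<.25)
    if m.sum()>20: print('r%.2f z%.2f n%d t[%.3f %.3f] z[%.3f %.3f]'%(a,b,m.sum(),*np.percentile(t[m],[2,98]),Q[m,2].min(),Q[m,2].max()))
import sys
cv2.imwrite(f'pics/{sys.argv[1]}.png',cv2.resize(np.hstack(ims),(800,300),interpolation=cv2.INTER_AREA))
E
python3 arm.py a1; python3 - <<'E'
import numpy as np
from scipy.optimize import least_squares
J=np.radians([[60.086,21.662,4.563,73.016],[60.062,38.167,31.062,83.126],[60.112,18.068,11.869,83.531]])
P=np.array([[.22985,.5264,.2444],[.29221,.63424,.24108],[.21698,.50456,.32911]])
R=P[:,0]*np.cos(J[:,0])+P[:,1]*np.sin(J[:,0]);Z=P[:,2];q=J[:,1:]
def f(x):
    a,H,L1,L2,ph,Lt=x
    A=q[:,0];B=A-q[:,1]+ph;T=A-q[:,1]+q[:,2]
    return np.r_[a+L1*np.sin(A)+L2*np.cos(B)+Lt*np.cos(T)-R,H+L1*np.cos(A)-L2*np.sin(B)-Lt*np.sin(T)-Z,(x-[0.0,.2,.4,.35,0,.35])*1e-3]
s=least_squares(f,[0,.2,.4,.35,0,.35]);print(s.x.round(3),s.fun.round(4))
E
```

```text
[43.41 27.94 25.68 87.88 -0.16 67.39] [0.4062 0.4703 0.3223] [-0.3  0.4 -0. ]
tcp r,t 0.6183220474329377 0.0624721617301876
wall 0.17 -0.024; wall 0.228 -0.05; wall 0.318 -0.101; wall 0.407 -0.151; wall 0.548 -0.236; 
r0.20 z0.60 n67 t[-0.010 -0.010] z[0.677 0.700]
r0.20 z0.70 n621 t[-0.010 0.013] z[0.700 0.751]
r0.25 z0.60 n38 t[-0.010 0.008] z[0.678 0.700]
r0.25 z0.70 n3170 t[-0.007 0.062] z[0.700 0.760]
r0.30 z0.70 n5471 t[0.017 0.101] z[0.701 0.766]
r0.35 z0.70 n5859 t[0.017 0.104] z[0.711 0.773]
r0.40 z0.70 n5784 t[0.018 0.104] z[0.719 0.780]
r0.45 z0.70 n5422 t[0.019 0.103] z[0.728 0.786]
r0.50 z0.30 n60 t[0.033 0.049] z[0.370 0.400]
r0.50 z0.40 n26 t[-0.241 0.050] z[0.401 0.495]
r0.50 z0.70 n3295 t[0.020 0.075] z[0.717 0.787]
r0.55 z0.30 n561 t[0.024 0.065] z[0.321 0.400]
r0.55 z0.40 n988 t[0.027 0.058] z[0.400 0.497]
r0.55 z0.50 n485 t[0.025 0.050] z[0.501 0.600]
r0.55 z0.60 n1149 t[0.021 0.039] z[0.600 0.691]
r0.55 z0.70 n1469 t[0.011 0.043] z[0.707 0.796]
r0.60 z0.30 n139 t[0.038 0.091] z[0.381 0.400]
r0.60 z0.40 n1112 t[0.025 0.079] z[0.400 0.500]
r0.60 z0.50 n1529 t[0.026 0.051] z[0.500 0.600]
r0.60 z0.60 n2065 t[0.022 0.044] z[0.601 0.700]
r0.60 z0.70 n855 t[0.010 0.080] z[0.700 0.781]
r0.65 z0.30 n422 t[0.060 0.098] z[0.325 0.400]
r0.65 z0.40 n583 t[0.046 0.097] z[0.400 0.499]
r0.65 z0.50 n422 t[0.030 0.078] z[0.501 0.600]
r0.65 z0.60 n2328 t[0.022 0.099] z[0.600 0.700]
r0.65 z0.70 n563 t[0.016 0.072] z[0.700 0.761]
[ 0.     0.245  0.497  0.39  -0.187  0.419] [-0.      0.     -0.     -0.      0.     -0.      0.      0.      0.0001
  0.     -0.0002  0.0001]
```

View pics/a1.png

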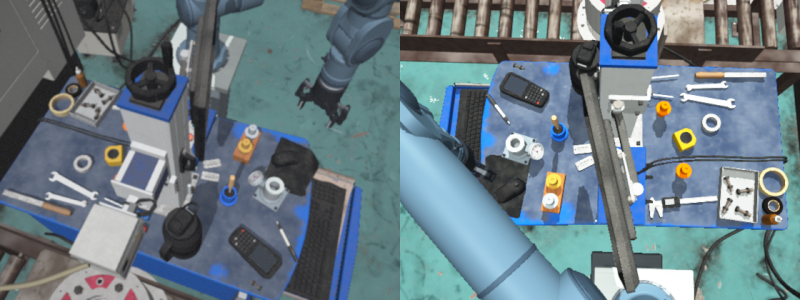

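Good: the picture shows forearm and wrist on the left of the arm plane and well above the wall (wall top at z 0.497, forearm at 0.73), so tool-down at the brush clears it. Moving above the brush.

Call:
jog_arm --pt "0 0 0 -0.078 0.23 0.067 1" --pt "0 0 0 -0.078 0.23 0.067 1" --pt "0 0 0 -0.078 0.23 0.067 1" --pt "0 0 0 -0.078 0.23 0.067 1" --pt "0 0 0 -0.078 0.23 0.067 1" --pt "0 0 0 -0.078 0.23 0.067 1" --pt "0 0 0 -0.078 0.23 0.067 1" --pt "0 0 0 0 0 0 1" --pt "0 0 0 0 0 0 1"

```text
clock: 2.55
position: [0.588, 0.2998, 0.2537]
ee_rot: [[0.402, 0.916, -0.003], [0.916, -0.402, -0.001], [-0.002, -0.003, -1.0]]
contact_force: [-0.3, 0.4, 0.3]
gripper_width: 0.0852
```

```bash
python3 arm.py a2 | head -2; python3 - <<'E'
from h import *
o=monitor.get_obs();p=o['position'];R=o['ee_rot'];print(p,R.round(3).tolist())
t=np.array([.5945,.2975,.135]);print('units to brush',(R.T@(t-p)/.15).round(3), 'contact',o['contact_force'])
E
```

```text
[2.150e+01 3.259e+01 2.321e+01 8.081e+01 4.000e-02 4.519e+01] [0.588  0.2998 0.2537] [-0.3  0.4  0.3]
tcp r,t 0.656959224480508 0.06350887904274635
[0.58716345 0.30172727 0.25541012] [[0.399, 0.917, -0.001], [0.917, -0.399, 0.0], [0.0, -0.001, -1.0]]
units to brush [-0.006  0.057  0.803] contact [0.2020856  0.34851393 0.6743494 ]
```

View pics/a2.png

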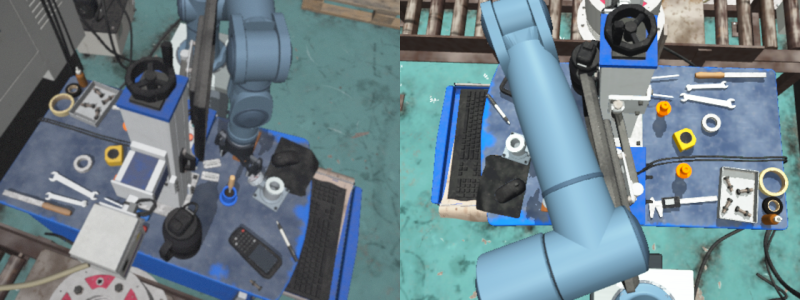

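```bash
cat >> h.py <<'E'
def proj(n,X):
    c=eyes.calibration(n); f=210/np.tan(np.radians(c['fovy']/2)); q=np.array(c['R'])@np.array(X)+c['t']
    return q[0]/q[2]*f+c['cx'],q[1]/q[2]*f+c['cy']
def crop(n,box,name,marks=(),s=6):
    p,d=snap(n); u0,u1,v0,v1=box
    im=cv2.resize(p[v0:v1,u0:u1,::-1].copy(),None,fx=s,fy=s,interpolation=cv2.INTER_CUBIC)
    for X in marks:
        u,v=proj(n,X); cv2.circle(im,(int((u-u0+.5)*s),int((v-v0+.5)*s)),3,(0,0,255),-1)
    cv2.imwrite(f'pics/{name}.png',im); return p,d
E
python3 - <<'E'
from h import *
P=[]
for i in range(4):
    o=monitor.get_obs();P.append(o['position']); snap('scene')
P=np.array(P);print(P.round(4));m=P.mean(0)
crop('scene',(130,220,80,170),'a3',[m,m+[0,0,-.014],[.5945,.2975,.175],[.5945,.2975,.140],[.5945,.2975,.1]])
E
```

```text
[[0.5872 0.3017 0.2554]
 [0.5871 0.3021 0.2559]
 [0.5872 0.3023 0.2562]
 [0.5873 0.3022 0.2563]]
```

View pics/a3.png

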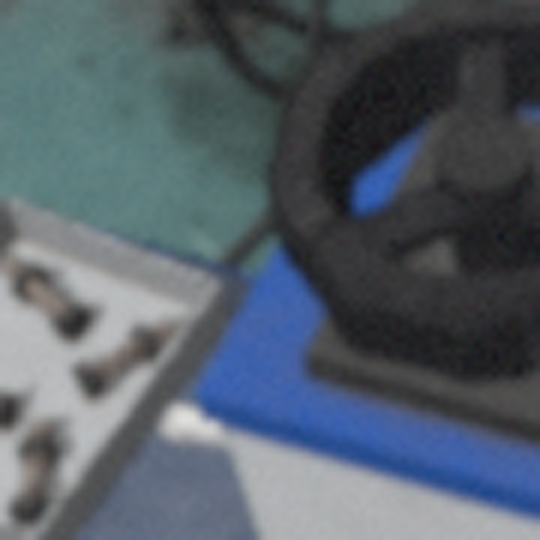

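Wrong crop box on my part (I forgot the picture scaling), so nothing useful in it. The readings show the arm was only settling, with low noise. Retaking it.

```bash
python3 - <<'E'
from h import *
o=monitor.get_obs();m=o['position'];print(m)
crop('scene',(280,380,185,285),'a4',[m,m+[0,0,-.014],[.5945,.2975,.175],[.5945,.2975,.140],[.5945,.2975,.1]])
print((o['ee_rot'].T@(np.array([.5945,.2975,.135])-m)/.15).round(3))
E
```

```text
[0.58757675 0.30187126 0.25624639]
[-0.009  0.053  0.808]
```

View pics/a4.png

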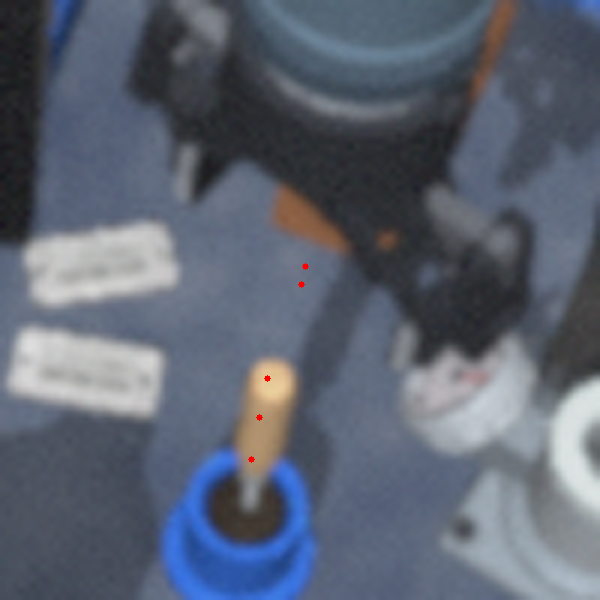

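Fingertips at (188,200) and (402,365) straddle the brush, midpoint (295,282) beside the projected TCP. The brush top at (273,378) is ~1–2 px right of my estimate, so I'm using y≈0.301. Descending and gripping.

Call:
jog_arm --pt "0 0 0 0.006 0.02 0.2 1" --pt "0 0 0 0.005 0.02 0.2 1" --pt "0 0 0 0 0.005 0.2 1" --pt "0 0 0 0 0 0.15 1" --pt "0 0 0 0 0 0.05 1" --pt "0 0 0 0 0 0 1"

```text
clock: 3.45
position: [0.5932, 0.299, 0.1331]
ee_rot: [[0.4, 0.917, -0.005], [0.917, -0.4, -0.002], [-0.003, -0.004, -1.0]]
contact_force: [-0.5, -0.5, -0.4]
gripper_width: 0.0856
```

Call:
jog_arm --newtons 40 --pt "0 0 0 0 0 0 -1" --pt "0 0 0 0 0 0 -1" --pt "0 0 0 0 0 0 -1" --pt "0 0 0 0 0 0 -1" --pt "0 0 0 0 0 0 -1" --pt "0 0 0 0 0 0 -1" --pt "0 0 0 0 0 0 -1" --pt "0 0 0 0 0 0 -1"

```text
clock: 4.12
position: [0.5957, 0.2992, 0.1366]
ee_rot: [[0.4, 0.916, 0.002], [0.916, -0.4, 0.0], [0.001, 0.001, -1.0]]
contact_force: [-1.2, -2.0, 5.8]
gripper_width: 0.0167
```

Call:
jog_arm --pt "0 0 0 0 0 -0.1 -1" --pt "0 0 0 0 0 -0.2 -1" --pt "0 0 0 0 0 -0.2 -1" --pt "0 0 0 0 0 -0.18 -1" --pt "0 0 0 0 0 0 -1" --pt "0 0 0 0.2 -0.22 0 -1" --pt "0 0 0 0.2 -0.22 0 -1" --pt "0 0 0 0.2 -0.22 0 -1" --pt "0 0 0 0 0 0 -1" --pt "0 0 0 0 0 0 -1"

```text
clock: 4.95
position: [0.5423, 0.4156, 0.2362]
ee_rot: [[0.396, 0.918, -0.001], [0.918, -0.396, -0.001], [-0.001, -0.001, -1.0]]
contact_force: [0.1, 0.2, 0.0]
gripper_width: 0.0173
```

```bash
python3 - <<'E'
from h import *
o=monitor.get_obs();m=o['position'];print(m,o['contact_force'],o['gripper_width'])
t=m+[0,0,-.1266]
print(proj('scene',t),proj('scene',[.534,.4335,.082]))
a,_=crop('scene',(330,430,200,300),'x',[t,[.534,.4335,.082]],s=5)
i1=cv2.imread('pics/x.png'); crop('top',(115,215,140,240),'y',[t,[.534,.4335,.082]],s=4); i2=cv2.resize(cv2.imread('pics/y.png'),(300,300))
i1=cv2.resize(i1,(500,500)); c=np.zeros((500,300,3),np.uint8); c[:300]=i2; cv2.imwrite('pics/b1.png',np.hstack([i1,c]))
E
```

```text
[0.54232921 0.41555031 0.23616975] [0.13122811 0.20221594 0.0421494 ] 0.017340455802668416
(np.float64(377.8895562547831), np.float64(255.2659278474629)) (np.float64(384.16559989930926), np.float64(259.1708027244981))
```

View pics/b1.png

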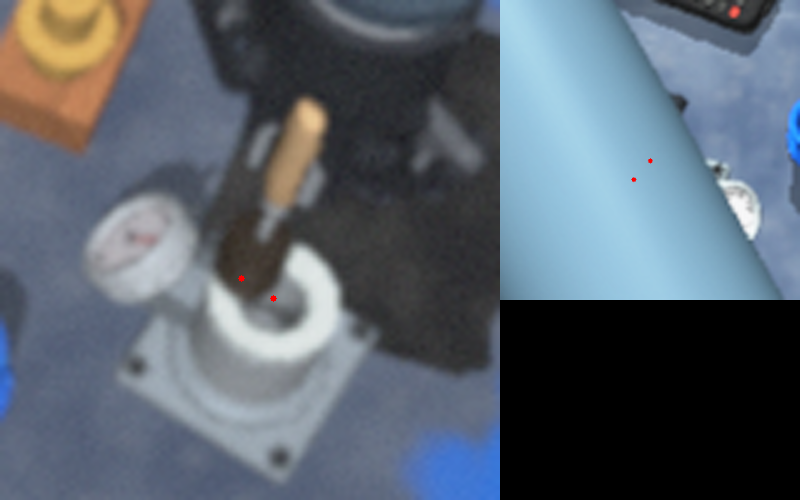

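Brush tip at (245,285) and ring centre at (274,301), both agreeing with the projected marks to about 1 px. Shifting onto the bore axis.

Call:
jog_arm --pt "0 0 0 0.044 -0.049 0 -1" --pt "0 0 0 0.044 -0.049 0 -1" --pt "0 0 0 0 0 0 -1" --pt "0 0 0 0 0 0 -1" --pt "0 0 0 0 0 0 -1"

```text
clock: 5.47
position: [0.5361, 0.4311, 0.2376]
ee_rot: [[0.401, 0.916, 0.0], [0.916, -0.401, -0.0], [0.0, 0.0, -1.0]]
contact_force: [0.1, -0.3, 0.0]
gripper_width: 0.0174
```

```bash
python3 - <<'E'
from h import *
o=monitor.get_obs();m=o['position'];print(m)
p,d=snap('scene'); W=cloud('scene',d); C=p.astype(int)
B=(W[...,2]>.1)&(W[...,2]<.25)&(np.hypot(W[...,0]-.534,W[...,1]-.4335)<.03)
for a in np.arange(.1,.22,.01):
    s=W[B&(W[...,2]>=a)&(W[...,2]<a+.01)]
    if len(s)>3: print('%.2f'%a,len(s),s.mean(0).round(4),s.min(0).round(3),s.max(0).round(3))
E
```

```text
[0.53610617 0.43113797 0.23757608]
0.11 6 [0.5447 0.4296 0.1176] [0.541 0.419 0.116] [0.548 0.444 0.12 ]
0.12 27 [0.5455 0.4288 0.125 ] [0.533 0.415 0.12 ] [0.55  0.442 0.13 ]
0.13 30 [0.5449 0.428  0.1356] [0.535 0.415 0.13 ] [0.55  0.444 0.14 ]
0.14 30 [0.5439 0.4304 0.1458] [0.523 0.418 0.14 ] [0.549 0.443 0.15 ]
0.15 126 [0.5355 0.4298 0.1535] [0.519 0.416 0.15 ] [0.548 0.445 0.16 ]
0.18 4 [0.5384 0.4312 0.1865] [0.537 0.429 0.181] [0.54  0.434 0.189]
0.19 11 [0.5381 0.4297 0.1942] [0.536 0.425 0.19 ] [0.539 0.435 0.2  ]
0.20 7 [0.541  0.4309 0.2069] [0.538 0.426 0.203] [0.543 0.437 0.21 ]
0.21 12 [0.5415 0.4289 0.2149] [0.539 0.424 0.211] [0.543 0.435 0.219]
```

Call:
jog_arm --pt "0 0 0 0.018 -0.008 0 -1" --pt "0 0 0 0 0 0.06 -1" --pt "0 0 0 0 0 0.06 -1" --pt "0 0 0 0 0 0.06 -1" --pt "0 0 0 0 0 0.06 -1" --pt "0 0 0 0 0 0.04 -1" --pt "0 0 0 0 0 0 -1"

```text
clock: 6.1
position: [0.5347, 0.4335, 0.1929]
ee_rot: [[0.4, 0.916, -0.003], [0.916, -0.4, -0.002], [-0.003, -0.002, -1.0]]
contact_force: [0.3, 0.0, -1.7]
gripper_width: 0.0176
```

Call:
jog_arm --pt "0 0 0 0 0 0.06 -1" --pt "0 0 0 0 0 0.06 -1" --pt "0 0 0 0 0 0 -1" --pt "0 0 0 0 0 0 -1"

```text
clock: 6.43
position: [0.5354, 0.434, 0.1766]
ee_rot: [[0.4, 0.916, -0.001], [0.916, -0.4, -0.001], [-0.001, -0.001, -1.0]]
contact_force: [-0.0, 0.5, -0.6]
gripper_width: 0.0174
```

Call:
jog_arm --pt "0 0 0 0 0 0.033 -1" --pt "0 0 0 0 0 0 -1" --pt "0 0 0 0 0 0 -1"

```text
clock: 6.68
position: [0.5359, 0.4343, 0.1726]
ee_rot: [[0.4, 0.916, 0.0], [0.916, -0.4, 0.0], [0.0, -0.0, -1.0]]
contact_force: [-0.7, -0.2, -2.1]
gripper_width: 0.0176
```

Call:
jog_arm --pt "0 0 0 0 0 -0.08 -1" --pt "0 0 0 0 0 -0.08 -1" --pt "0 0 0 0 0 -0.08 -1" --pt "0 0 0 0 0 -0.05 -1" --pt "0 0 0 0 0 0 -1" --pt "0 0 0 0 0 0 -1" --pt "0 0 0 0 0 0 -1"

```text
clock: 7.27
position: [0.5357, 0.4342, 0.2154]
ee_rot: [[0.4, 0.916, -0.001], [0.916, -0.4, -0.0], [-0.001, -0.0, -1.0]]
contact_force: [0.1, -0.0, -0.6]
gripper_width: 0.0175
```

Call:
jog_arm --pt "0 0 0 0 0 0.08 -1" --pt "0 0 0 0 0 0.08 -1" --pt "0 0 0 0 0 0.08 -1" --pt "0 0 0 0 0 0.05 -1" --pt "0 0 0 0 0 0 -1" --pt "0 0 0 0 0 0 -1" --pt "0 0 0 0 0 0 -1"

```text
clock: 7.85
position: [0.536, 0.4344, 0.173]
ee_rot: [[0.4, 0.916, 0.0], [0.916, -0.4, 0.0], [0.0, 0.0, -1.0]]
contact_force: [0.3, 0.1, -1.7]
gripper_width: 0.0175
```

Call:
jog_arm --pt "0 0 0 0 0 -0.08 -1" --pt "0 0 0 0 0 -0.08 -1" --pt "0 0 0 0 0 -0.08 -1" --pt "0 0 0 0 0 -0.1 -1" --pt "0 0 0 0 0 -0.1 -1" --pt "0 0 0 0 0 0 -1" --pt "0 0 0 0 0 0 -1"

```text
clock: 8.43
position: [0.5369, 0.435, 0.2403]
ee_rot: [[0.4, 0.916, 0.003], [0.916, -0.4, 0.002], [0.003, 0.002, -1.0]]
contact_force: [0.1, 0.6, -1.7]
gripper_width: 0.0175
```

Call:
jog_arm --pt "0 0 0 -0.165 0.18 0 -1" --pt "0 0 0 -0.165 0.18 0 -1" --pt "0 0 0 -0.165 0.18 0 -1" --pt "0 0 0 -0.165 0.18 0 -1" --pt "0 0 0 0 0 0 -1" --pt "0 0 0 0 0 0 -1" --pt "0 0 0 0 0 0 -1"

```text
clock: 9.02
position: [0.5948, 0.3003, 0.2377]
ee_rot: [[0.401, 0.916, -0.001], [0.916, -0.401, 0.0], [-0.0, -0.001, -1.0]]
contact_force: [-0.1, 1.6, -1.4]
gripper_width: 0.0177
```

```bash
python3 - <<'E'
from h import *
o=monitor.get_obs();m=o['position'];print(m,'units',(o['ee_rot'].T@(np.array([.595,.299,.1366])-m)/.15).round(3))
p,d=snap('scene'); W=cloud('scene',d)
B=(W[...,2]>.09)&(W[...,2]<.165)&(np.hypot(W[...,0]-.595,W[...,1]-.299)<.035)
s=W[B]; print('head',s.min(0).round(4),s.max(0).round(4),((np.percentile(s,3,0)+np.percentile(s,97,0))/2).round(4))
s=W[(abs(W[...,2]-.055)<.004)&(np.hypot(W[...,0]-.595,W[...,1]-.299)<.035)];print('cup',((s.min(0)+s.max(0))/2).round(4),np.ptp(s,0),len(s))
E
```

```text
[0.59481201 0.30028103 0.23768569] units [-0.007  0.006  0.674]
head [0.5793 0.2846 0.1156] [0.6082 0.3149 0.1604] [0.5946 0.3001 0.1385]
cup [0.5966 0.2981 0.055 ] [0.04179135 0.04609535 0.00755816] 109
```

Call:
jog_arm --pt "0 0 0 -0.007 0.006 0.1 -1" --pt "0 0 0 0 0 0.1 -1" --pt "0 0 0 0 0 0.1 -1" --pt "0 0 0 0 0 0.1 -1" --pt "0 0 0 0 0 0.1 -1" --pt "0 0 0 0 0 0.1 -1" --pt "0 0 0 0 0 0 -1" --pt "0 0 0 0 0 0 -1"

```text
clock: 9.73
position: [0.5941, 0.3, 0.1476]
ee_rot: [[0.398, 0.917, -0.003], [0.917, -0.398, -0.001], [-0.002, -0.002, -1.0]]
contact_force: [0.9, 0.6, 0.1]
gripper_width: 0.0174
```

Call:
jog_arm --pt "0 0 0 0 0 0.05 -1" --pt "0 0 0 0 0 0.015 -1" --pt "0 0 0 0 0 0 -1" --pt "0 0 0 0 0 0 -1"

```text
clock: 10.07
position: [0.5958, 0.2992, 0.1392]
ee_rot: [[0.4, 0.916, 0.001], [0.916, -0.4, 0.0], [0.001, 0.0, -1.0]]
contact_force: [-0.5, -0.2, -0.6]
gripper_width: 0.0174
```

Tip is ~2 mm above the cup floor. Going slightly lower, then releasing and rising.

Call:
jog_arm --pt "0 0 0 0 0 0.013 -1" --pt "0 0 0 0 0 0 -1" --pt "0 0 0 0 0 0 -0.3" --pt "0 0 0 0 0 0 0.2" --pt "0 0 0 0 0 0 1" --pt "0 0 0 0 0 0 1" --pt "0 0 0 0 0 0 1" --pt "0 0 0 0 0 0 1" --pt "0 0 0 0 0 0 1"

```text
clock: 10.82
position: [0.5957, 0.2991, 0.1369]
ee_rot: [[0.4, 0.916, 0.0], [0.916, -0.4, 0.0], [0.0, 0.0, -1.0]]
contact_force: [-0.0, 0.2, -0.2]
gripper_width: 0.0855
```

Call:
jog_arm --pt "0 0 0 0 0 -0.15 1" --pt "0 0 0 0 0 -0.2 1" --pt "0 0 0 0 0 -0.2 1" --pt "0 0 0 0 0 -0.1 1" --pt "0 0 0 0 0 0 1"

```text
clock: 11.23
position: [0.5978, 0.2999, 0.2395]
ee_rot: [[0.4, 0.916, 0.008], [0.916, -0.4, 0.003], [0.006, 0.006, -1.0]]
contact_force: [-0.0, 0.2, 0.5]
gripper_width: 0.0852
```

```bash
python3 - <<'E'
from h import *
o=monitor.get_obs();m=o['position'];print(m,o['gripper_width'])
# hover above brass
print('units',(o['ee_rot'].T@(np.array([.4155,.302,.16])-m)/.15).round(3))
p,d=snap('scene'); W=cloud('scene',d)
for a in(.09,.11,.13,.15,.165):
    s=W[(W[...,2]>a)&(W[...,2]<a+.015)&(np.hypot(W[...,0]-.595,W[...,1]-.299)<.03)]
    if len(s): print(a,len(s),((s.min(0)+s.max(0))/2).round(4),s[:,2].max())
E
```

```text
[0.59778052 0.2998996  0.2394786 ] 0.08523526576781632
units [-0.477 -1.122  0.52 ]
0.09 6 [0.5985 0.298  0.0964] 0.10144546763729544
0.11 18 [0.5986 0.2991 0.1183] 0.1245182143194393
0.13 26 [0.5979 0.2978 0.1371] 0.1442519412647786
0.15 22 [0.5999 0.2983 0.1581] 0.16472381952588172
0.165 58 [0.5957 0.2979 0.1728] 0.1797451770908376
```

Call:
jog_arm --pt "0 0 0 -0.08 -0.19 0 1" --pt "0 0 0 -0.08 -0.19 0 1" --pt "0 0 0 -0.08 -0.19 0 1" --pt "0 0 0 -0.08 -0.19 0 1" --pt "0 0 0 -0.08 -0.19 0.1 1" --pt "0 0 0 -0.08 -0.19 0.1 1" --pt "0 0 0 0 0 0.1 1" --pt "0 0 0 0 0 0 1" --pt "0 0 0 0 0 0 1" --pt "0 0 0 0 0 0 1"

```text
clock: 12.12
position: [0.4109, 0.3016, 0.1895]
ee_rot: [[0.401, 0.916, 0.001], [0.916, -0.401, 0.0], [0.0, 0.0, -1.0]]
contact_force: [0.7, -0.3, 0.5]
gripper_width: 0.0857
```

```bash
python3 - <<'E'
from h import *
o=monitor.get_obs();m=o['position'];print(m,o['joints'].round(1))
p,d=crop('scene',(300,400,150,250),'c1',[m+[0,0,-.014],[.4145,.3005,.098]])
W=cloud('scene',d)
s=W[(abs(W[...,2]-.098)<.004)&(np.hypot(W[...,0]-.4145,W[...,1]-.3005)<.02)]
if len(s): print('boss top',((s.min(0)+s.max(0))/2).round(4),np.ptp(s,0),len(s))
print('units',(o['ee_rot'].T@(np.array([.4155,.302,.084])-m)/.15).round(3))
E
```

```text
[0.41094313 0.3016271  0.18947009] [ 29.1  15.4 -12.5  62.   -0.   52.8]
boss top [0.4153 0.3008 0.0977] [0.02747015 0.02710528 0.00742532] 85
units [0.014 0.027 0.703]
```

View pics/c1.png

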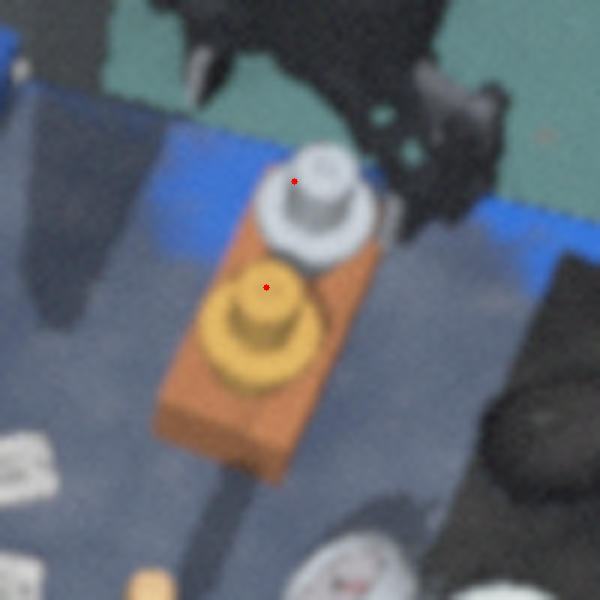

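Fingers straddle, and the boss top at (272,285) agrees with my target within 2 mm (y≈0.302). Descending.

Call:
jog_arm --pt "0 0 0 0.014 0.027 0.15 1" --pt "0 0 0 0 0 0.18 1" --pt "0 0 0 0 0 0.18 1" --pt "0 0 0 0 0 0.13 1" --pt "0 0 0 0 0 0.05 1" --pt "0 0 0 0 0 0 1" --pt "0 0 0 0 0 0 1" --pt "0 0 0 0 0 0 1"

```text
clock: 12.83
position: [0.4163, 0.3026, 0.0875]
ee_rot: [[0.4, 0.916, 0.003], [0.916, -0.4, 0.002], [0.003, 0.002, -1.0]]
contact_force: [0.2, -1.1, 0.9]
gripper_width: 0.0851
```

Call:
jog_arm --newtons 90 --pt "0 0 0 0 0 0.027 1" --pt "0 0 0 0 0 0 1" --pt "0 0 0 0 0 0 -1" --pt "0 0 0 0 0 0 -1" --pt "0 0 0 0 0 0 -1" --pt "0 0 0 0 0 0 -1" --pt "0 0 0 0 0 0 -1" --pt "0 0 0 0 0 0 -1" --pt "0 0 0 0 0 0 -1"

```text
clock: 13.58
position: [0.415, 0.3019, 0.0823]
ee_rot: [[0.4, 0.916, 0.001], [0.916, -0.4, 0.0], [0.001, 0.001, -1.0]]
contact_force: [-0.1, -1.1, 4.5]
gripper_width: 0.0258
```

Call:
jog_arm --pt "0 0 0 0 0 -0.08 -1" --pt "0 0 0 0 0 -0.15 -1" --pt "0 0 0 0 0 -0.2 -1" --pt "0 0 0 0 0 -0.2 -1" --pt "0 0 0 0 0 0 -1" --pt "0 0 0 0 0 0 -1"

```text
clock: 14.08
position: [0.4158, 0.3025, 0.1776]
ee_rot: [[0.4, 0.916, 0.003], [0.916, -0.4, 0.002], [0.003, 0.002, -1.0]]
contact_force: [-0.2, 1.1, -3.0]
gripper_width: 0.0262
```

Call:
jog_arm --pt "0 0 0 0.1 0.035 0 -1" --pt "0 0 0 0.19 0.063 0 -1" --pt "0 0 0 0.19 0.063 0 -1" --pt "0 0 0 0.19 0.063 0 -1" --pt "0 0 0 0.19 0.063 0 -1" --pt "0 0 0 0.19 0.063 0 -1" --pt "0 0 0 0.06 0.025 0 -1" --pt "0 0 0 0 0 0 -1" --pt "0 0 0 0 0 0 -1" --pt "0 0 0 0 0 0 -1"

```text
clock: 14.92
position: [0.5315, 0.4308, 0.1746]
ee_rot: [[0.4, 0.916, -0.003], [0.916, -0.4, -0.002], [-0.003, -0.002, -1.0]]
contact_force: [-0.5, 0.5, -1.9]
gripper_width: 0.0257
```

```bash
python3 - <<'E'
from h import *
o=monitor.get_obs();m=o['position'];print(m,o['joints'].round(1),o['contact_force'],o['gripper_width'])
p,d=snap('scene'); W=cloud('scene',d); h=np.hypot(W[...,0]-.534,W[...,1]-.4335)<.034
for a in np.arange(.076,.18,.008):
    s=W[h&(W[...,2]>=a)&(W[...,2]<a+.008)]
    if len(s)>4: print('%.3f'%a,len(s),'mid',((s.min(0)+s.max(0))/2).round(4),'size',np.ptp(s,0).round(3))
print('units',(o['ee_rot'].T@(np.array([.534,.434,.157])-m)/.15).round(3))
E
```

```text
[0.53150747 0.43078377 0.17459926] [33.7 36.5 18.2 72.  -0.  57.3] [-0.49980659  0.53767403 -1.93512008] 0.025696682939517823
0.076 239 mid [0.5375 0.4325 0.08  ] size [0.053 0.061 0.008]
0.084 38 mid [0.5398 0.433  0.086 ] size [0.045 0.054 0.004]
0.100 6 mid [0.5422 0.4268 0.1055] size [0.006 0.018 0.003]
0.108 23 mid [0.5403 0.4287 0.1119] size [0.013 0.027 0.008]
0.116 14 mid [0.5411 0.4284 0.12  ] size [0.008 0.026 0.008]
0.124 10 mid [0.5434 0.4269 0.1278] size [0.007 0.019 0.007]
0.148 28 mid [0.5459 0.4304 0.1536] size [0.022 0.044 0.005]
0.156 129 mid [0.541  0.4274 0.1599] size [0.031 0.046 0.008]
0.164 34 mid [0.5368 0.431  0.1684] size [0.021 0.051 0.007]
0.172 36 mid [0.5375 0.4293 0.176 ] size [0.022 0.05  0.008]
units [0.027 0.007 0.117]
```

Call:
jog_arm --pt "0 0 0 0.031 0.008 0 -1" --pt "0 0 0 0 0 0 -1" --pt "0 0 0 0 0 0.05 -1" --pt "0 0 0 0 0 0.05 -1" --pt "0 0 0 0 0 0.05 -1" --pt "0 0 0 0 0 0.02 -1" --pt "0 0 0 0 0 0 -1" --pt "0 0 0 0 0 0 -1"

```text
clock: 15.63
position: [0.5354, 0.4354, 0.1502]
ee_rot: [[0.4, 0.916, -0.001], [0.916, -0.4, -0.001], [-0.001, -0.001, -1.0]]
contact_force: [0.5, 0.6, -1.7]
gripper_width: 0.0255
```

Call:
jog_arm --pt "0 0 0 0 0 0.03 -1" --pt "0 0 0 0 0 0.03 -1" --pt "0 0 0 0 0 0 -1" --pt "0 0 0 0 0 0 -1"

```text
clock: 15.97
position: [0.5363, 0.4357, 0.1491]
ee_rot: [[0.4, 0.916, 0.005], [0.916, -0.4, 0.002], [0.004, 0.004, -1.0]]
contact_force: [-9.8, -6.9, 26.2]
gripper_width: 0.0259
```

Call:
jog_arm --pt "0 0 0 0 0 -0.07 -1" --pt "0 0 0 -0.02 -0.013 0 -1" --pt "0 0 0 0 0 0 -1" --pt "0 0 0 0 0 0 -1"

```text
clock: 16.3
position: [0.5326, 0.4336, 0.1516]
ee_rot: [[0.4, 0.916, -0.001], [0.916, -0.4, -0.0], [-0.0, -0.0, -1.0]]
contact_force: [0.1, 0.0, -2.4]
gripper_width: 0.0256
```

```bash
python3 - <<'E'
from h import *
o=monitor.get_obs();m=o['position'];print(m,o['contact_force'],o['gripper_width'],o['ee_rot'].round(4).tolist())
crop('scene',(335,435,200,300),'d1',[m-[0,0,.0743],[.534,.434,.082]],s=6)
E
```

```text
[0.53258616 0.43358604 0.15156114] [ 7.37589184e-02  1.40727639e-03 -2.39427128e+00] 0.025645574829893304 [[0.4002, 0.9164, -0.0006], [0.9164, -0.4002, -0.0003], [-0.0005, -0.0004, -1.0]]
```

View pics/d1.png

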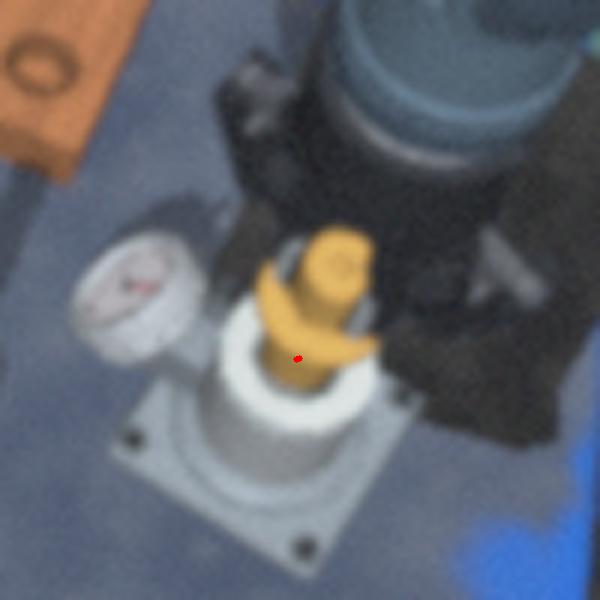

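Spigot (262–333, centre 298) is centred in the ring (217–380). Lowering carefully.

Call:
jog_arm --pt "0 0 0 0 0 0.03 -1" --pt "0 0 0 0 0 0.03 -1" --pt "0 0 0 0 0 0 -1" --pt "0 0 0 0 0 0 -1"

```text
clock: 16.68
position: [0.5324, 0.4334, 0.1421]
ee_rot: [[0.4, 0.916, -0.001], [0.916, -0.4, -0.001], [-0.001, -0.001, -1.0]]
contact_force: [0.5, 0.2, -2.4]
gripper_width: 0.0257
```

Call:
jog_arm --pt "0 0 0 0 0 0.03 -1" --pt "0 0 0 0 0 0.03 -1" --pt "0 0 0 0 0 0.03 -1" --pt "0 0 0 0 0 0.03 -1" --pt "0 0 0 0 0 0.02 -1" --pt "0 0 0 0 0 0 -1" --pt "0 0 0 0 0 0 -1"

```text
clock: 17.27
position: [0.5326, 0.4336, 0.122]
ee_rot: [[0.4, 0.916, -0.001], [0.916, -0.4, -0.0], [-0.0, -0.0, -1.0]]
contact_force: [-0.7, 0.1, -2.0]
gripper_width: 0.0254
```

Call:
jog_arm --newtons 110 --pt "0 0 0 0 0 0.02 -1" --pt "0 0 0 0 0 0.02 -1" --pt "0 0 0 0 0 0.02 -1" --pt "0 0 0 0 0 0.02 -1" --pt "0 0 0 0 0 0 -1" --pt "0 0 0 0 0 0 -1" --pt "0 0 0 0 0 0 -1"

```text
clock: 17.85
position: [0.5333, 0.4339, 0.1111]
ee_rot: [[0.4, 0.916, 0.001], [0.916, -0.4, 0.001], [0.001, 0.001, -1.0]]
contact_force: [-0.4, -0.3, 4.6]
gripper_width: 0.0255
```

Call:
jog_arm --pt "0 0 0 0 0 0.01 -1" --pt "0 0 0 0 0 0.01 -1" --pt "0 0 0 0 0 0.01 -1" --pt "0 0 0 0 0 0 -1" --pt "0 0 0 0 0 0 -1" --pt "0 0 0 0 0 0 -1"

```text
clock: 18.35
position: [0.5333, 0.434, 0.1064]
ee_rot: [[0.4, 0.916, 0.001], [0.916, -0.4, 0.001], [0.001, 0.001, -1.0]]
contact_force: [-0.7, -0.8, 5.5]
gripper_width: 0.0254
```

Call:
jog_arm --pt "0 0 0 0 0 0.008 -1" --pt "0 0 0 0 0 0 -1" --pt "0 0 0 0 0 0 -1" --pt "0 0 0 0 0 0 -1"

```text
clock: 18.68
position: [0.5333, 0.434, 0.1054]
ee_rot: [[0.4, 0.916, 0.001], [0.916, -0.4, 0.001], [0.001, 0.001, -1.0]]
contact_force: [-0.5, -0.1, 5.7]
gripper_width: 0.0255
```

Call:
jog_arm --pt "0 0 0 0 0 0.008 -1" --pt "0 0 0 0 0 0 -1" --pt "0 0 0 0 0 0 -1" --pt "0 0 0 0 0 0 -1"

```text
clock: 19.02
position: [0.5333, 0.434, 0.1054]
ee_rot: [[0.4, 0.916, 0.002], [0.916, -0.4, 0.001], [0.002, 0.001, -1.0]]
contact_force: [-3.1, -1.3, 12.3]
gripper_width: 0.0254
```

Call:
jog_arm --pt "0 0 0 0 0 0.009 -1" --pt "0 0 0 0 0 0 -1" --pt "0 0 0 0 0 0 -1" --pt "0 0 0 0 0 0 -1"

```text
clock: 19.35
position: [0.5333, 0.434, 0.1053]
ee_rot: [[0.4, 0.916, 0.003], [0.916, -0.4, 0.001], [0.002, 0.002, -1.0]]
contact_force: [-4.1, -3.0, 18.2]
gripper_width: 0.0253
```

```bash
python3 - <<'E'
from h import *
for i in range(4):
    o=monitor.get_obs();print(o['clock'],o['position'].round(4),o['contact_force'].round(2),o['moment'].round(2),o['ee_rot'][:,2].round(4)); snap('scene')
p,d=crop('scene',(335,435,200,300),'e1',s=6)
W=cloud('scene',d);h=np.hypot(W[...,0]-.534,W[...,1]-.4335)<.034
s=W[h&(p[...,0].astype(int)-p[...,2]>50)]
for a in np.arange(.078,.13,.004):
    q=s[(s[:,2]>=a)&(s[:,2]<a+.004)]
    if len(q)>2: print('%.3f'%a,len(q),q.mean(0).round(4))
E
```

```text
19.35 [0.5333 0.434  0.1053] [-4.13 -2.96 18.25] [-0.94  1.02 -0.02] [ 0.0026  0.0014 -1.    ]
19.4 [0.5333 0.434  0.1053] [-4.58 -3.42 18.4 ] [-0.94  0.98 -0.09] [ 0.0027  0.0014 -1.    ]
19.45 [0.5333 0.434  0.1053] [-4.39 -3.85 17.24] [-0.95  1.06  0.01] [ 0.0026  0.0014 -1.    ]
19.5 [0.5333 0.434  0.1054] [-4.91 -2.9  17.63] [-0.9   1.05  0.05] [ 0.0027  0.0014 -1.    ]
0.082 18 [0.5486 0.4355 0.0842]
0.086 66 [0.5475 0.429  0.0882]
0.090 37 [0.5479 0.4286 0.0913]
0.094 9 [0.5442 0.4285 0.0968]
0.098 11 [0.5451 0.4318 0.1003]
0.102 5 [0.5444 0.4309 0.1043]
0.106 5 [0.5451 0.4323 0.1072]
0.110 9 [0.5448 0.4295 0.1115]
0.114 25 [0.5388 0.4313 0.1165]
0.118 54 [0.5342 0.4316 0.1205]
0.122 23 [0.5329 0.4306 0.1231]
```

View pics/e1.png

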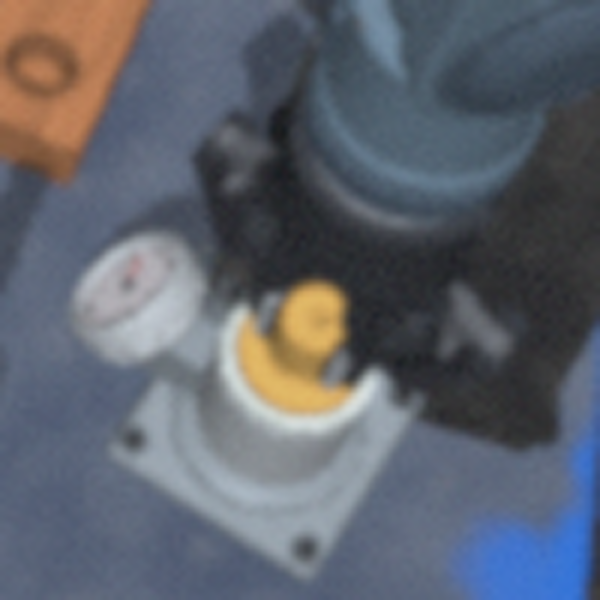

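Flange rests on the ring (top face at z≈0.089), and the pointer has turned. A small side load and 0.17° of tilt remain, so I'm relieving those and topping up the push slightly.

Call:
jog_arm --pt "0.022 -0.028 0 -0.005 -0.003 0.003 -1" --pt "0 0 0 0 0 0 -1" --pt "0 0 0 0 0 0 -1" --pt "0 0 0 0 0 0 -1" --pt "0 0 0 0 0 0 -1"

```text
clock: 20.02
position: [0.5333, 0.434, 0.1053]
ee_rot: [[0.4, 0.916, 0.001], [0.916, -0.4, 0.001], [0.002, 0.001, -1.0]]
contact_force: [-3.1, -2.2, 17.8]
gripper_width: 0.0253
```

```bash
python3 - <<'E'
from h import *
for i in range(3):
    o=monitor.get_obs();print(o['clock'],o['position'].round(4),o['contact_force'].round(2),o['moment'].round(2),o['ee_rot'][:,2].round(4)); snap('scene')
E
```

```text
20.0167 [0.5333 0.434  0.1053] [-3.09 -2.18 17.82] [-0.58  0.71 -0.03] [ 0.0014  0.0011 -1.    ]
20.0667 [0.5333 0.434  0.1053] [-4.36 -2.68 17.71] [-0.59  0.71 -0.01] [ 0.0014  0.0011 -1.    ]
20.1167 [0.5333 0.434  0.1054] [-3.49 -2.24 17.63] [-0.64  0.75  0.04] [ 0.0014  0.0011 -1.    ]
```

```bash
python3 -c "
from plant import job
print(job.hand_in())"
```

```text
the job is handed in; nothing more can be done
None
```

I've brushed the bore, stood the brush back in its cup and pressed the brass plug home. The job was handed in at about 20 s, with the arm still holding the plug there.

**What I did**
- **Brushing:** I made two full strokes, each from just above the mouth down to about 4 mm above the spindle.
- **Brush:** I put it back in the blue cup. The depth image afterwards showed it upright, with its top at about 175 mm.
- **Plug:** I took the brass plug from the rack and left the steel one and the orange look-alikes alone. I lowered its spigot into the bore and pressed until the flange met the ring.

**Last checks**
- **Seating:** the gripper stopped at 0.1053 m, exactly the height worked out for a seated flange. The camera put the flange's top face at about 89 mm, which is right for a 7 mm flange on the 82 mm ring.
- **Push:** the sensor read a steady 17.7 N upward. Adding the plug's weight of about 2 N, the push is about 20 N, inside the 15–30 N asked for.
- **Dial:** the pointer had turned from its starting position.

**What was not perfect**
- **First try at the bore:** the nose touched the lip, peaking at about 26 N in the readings. I backed off, shifted 3–4 mm and it then went in freely.
- **At hand-in:** a side load of about 4 N and a tilt of about 0.1° were still there.
- **Pictures:** I viewed 12 in all, two over the budget. One was wasted on a wrong crop.

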